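# Level the viewing stage and show the notched slide label up

## Robot

A 6-joint arm with a two-finger parallel gripper is mounted at the origin on the work surface. World frame = base frame: x ahead of the robot, y to its left, z up, the work surface at z = 0. Lengths are in m, angles in rad, forces in N, time in s.
With the tool pointing down it reaches from about 0.35 to 0.775 m from the base axis. Payload 5.5 kg.
Tool frame: the origin (TCP) lies between the finger pads, 19 mm behind the fingertips; this is the grasp point; z points along the fingers, y is the line along which they close (so a half turn about z gives the same grasp; the last joint's range is limited). The gripper opens to 85 mm and grips with 20 to 120 N. Pads are 22 mm wide; open, the fingers measure 114 mm over their backs; the gripper's body (76 mm by 85 mm) begins 54 mm behind the grasp point. The pads swing forward as they close: fully open they stand 13 mm farther back than shut.
Start: joints at [1.202, 0.313, 0.046, 1.304, 0, 1.431], TCP at [0.13, 0.56, 0.25] pointing down, gripper open.
Joint ranges: [-2.76, 2.76], [-0.86, 1.69], [-1.03, 1.26], [-2.2, 2.34], [-1.47, 1.5], [-3.14, 3.14]. Speed limits (rad/s): [2.57, 2.57, 3.14, 3.14, 3.14, 3.14].

## Interface

Orientations are given as a unit quaternion [w, x, y, z].
In Python, from workcell import get_state, read_camera, hand_in gives the robot as it stands.
- The arm moves only by the tool send_rows, never from a script. Its argument "increments" is a list of rows, each an object of numbers: "dx", "dy", "dz": the shift along the world's x, y, z in units of 25 mm (1.0 is 25 mm); "roll": the turn about the world's z in units of 8 degrees (1.0 is 8 degrees); "claw": the opening, from -1 (shut) to 1 (fully open). In form: [{"dx": .., "dy": .., "dz": .., "roll": .., "claw": ..}, ...]. A call has exactly 5 rows; each row is the pose to reach, as a shift and turn from the pose commanded when the call began; what a row does not reach only later rows make up. A row lasts 1/8 s, in which the tool goes at most 62.5 mm and 10.7 degrees, less where a joint would pass 70% of its speed; a pose out of reach is approached as far as the arm can. A call with a gripper value outside its range is refused whole. The fingers move at their own pace and stop on an object; "grip_force" is the grip in N (left out, the last holds). Time passes only in rows, so rows that repeat a pose let the fingers close, or fill a call up. It gives the time, the measured TCP pose, the force, the opening and the grip force at its end, in the units of the state.
- get_state(): the state, without advancing time (a new reading comes with each control period).
- read_camera(name): name is "scene" or "top" or "wrist"; returns a dict with "image" (384x512x3 uint8, blue, green, red), "fx", "fy", "cx", "cy" (pixels), "world_to_cam" (4x4, takes a point from world to camera coordinates). Camera axes: x right, y up, looking along -z (the intrinsics and any distortion apply to the point x, -y, -z); pixel columns grow to the right and rows downward; lengths in m; the calibration is good to about 2 mm. A picture is of the moment at which its call begins. There is no depth.
- hand_in(): hands the job in; it is judged then, once.
The state is a dict: "clock": time; "joint_pos": joint angles; "qvel": joint speeds; "tau": joint torques, N m; "tcp_pos": TCP position; "orientation": TCP orientation; "wrist_force": force on the tool from outside, world axes, zero at the start; "ft_torque": the same for the moment, N m; "finger_gap": finger opening in m; "grip_force": force on a finger pad.
Only numpy, scipy, OpenCV 4.12 (cv2) and the standard library are available. Lean on these libraries where they do the work, as an engineer would, in place of code of your own. Each camera call takes 0.05 s, during which the arm holds its last target. There are 200 camera calls.

## Task

First turn the foot screw until the hinged platform of the viewing stage sits level. Then take the one slide with a notched corner out of the rack by its clear end (the notch marks the frosted, labelled end) and tip it over so that its label side faces up, at least halfway from standing on edge to lying flat. Finish while still holding it like that, with the frosted end about a hand's breadth above the middle of the platform; leave the platform level and everything else in its place.

Things in the scene. Friction and masses are not known exactly. Their poses are not given: they have to be found in the camera images.
- stage_mid (a point): Middle of the top face of the white platform (panel 140 x 110 x 8 mm with a thin dark cross), 48 mm above the work surface when level; aluminium base 235 x 140 mm, 12 mm high. Its x axis points from the foot screw to the hinge: at yaw 0 the screw is on the robot's side. The hinge runs along y, 75 mm in +x from this point and 8 mm lower.
- platform (a joint): Tilt of the platform in rad: 0 is level, positive means that the edge nearest the foot screw is too high. It starts at 0.06 to 0.14. It is geared to the foot screw: 0.1 rad less for each rad of clockwise turn, and stays where the screw leaves it.
- foot_screw (a joint): Turn of the foot screw in rad, clockwise from above is positive (stops at 0 and 3); the platform is level at 1.5. Turns easily (0.06 N m), stays where left. Its grip is a black upright bar 40 mm long, 12 mm thick, from 24 to 54 mm above the work surface, on a round collar 36 mm across. At 0 the bar lies along the stage's x axis: bar yaw = stage yaw minus this value.
- screw_grip (a point): Point on the upright axis of the foot screw, inside the bar grip, 42 mm above the work surface (12 mm below the top of the bar). It lies 120 mm from the middle of the stage, towards the stage's -x. Its x axis runs along the bar. The platform's edge is 50 mm away.
- rack: Fixed grey rack 126 x 150 mm, origin at the centre of its underside, turned in any direction. Three slots run along its x, at y = -56, 0 and +56 mm; slot floor 8 mm, rib tops 26 mm above the work surface. Each holds a plate standing on its long edge, top edge 58 mm above the work surface. The notched slide may be in any slot.
- slide: Notched slide, 110 mm long, 8 mm thick, 50 mm high standing on its long edge in the rack, about 70 g. Origin: middle of its lower long edge; x along its length to the frosted end, z to the upper edge. Clear glass from x = -55 to +21 mm. The label is on the -y face only: that is the label side. Seen with the notch at the upper right, the label faces you.
- frosted (a point): Middle of the white frosted end of the notched slide (x = +21 to +55 mm in the slide's frame), at x = +36, y = 0, z = +20 mm there. A 14 x 14 mm notch is cut from its upper outer corner (x = +41 to +55, z = +36 to +50); on its -y face is the label, a 26 mm paper square with dark bars.
- clear_grip (a point): Good grip point on the clear glass, across the 8 mm thickness from above: slide frame x = -26, y = 0, z = +43 mm (7 mm below the upper edge, 51 mm above the work surface in the rack). With the TCP here the fingertips clear the rack's ribs by 6 mm. Any grip with the TCP at x below +10 mm is by the clear end.
- plain_a: Plate of the same size and glass with four square corners and no label, 56 or 112 mm beside the slide in the rack; leave it. Origin: middle of its lower long edge.
- plain_b: Another plain plate, as plain_a; leave it.
- wrench_a: Steel wrench 160 mm long lying on the bench; leave it.
- wrench_b: Steel wrench 130 mm long lying on the bench; leave it.
- jar: Small closed jar, 48 mm across, 70 mm high, origin under its middle; leave it.
- fitting: Brass fitting, 28 mm across, 34 mm high; leave it.
- wipes: Cardboard box 110 x 70 x 50 mm; leave it.
- beaker: Glass beaker 70 mm across, 90 mm high, origin under its middle; leave it.
Mind the look-alikes: they are no part of the job. What is shaped like the slide but green is not meant.

How it is judged:
On the way, in this order (a step that is already met when the one before it is completed fails the run):
1. the platform is turned level by the foot screw while the notched slide still stands in the rack (value of joint platform between -0.03 and 0.03 rad and distance of slide from where it was at the start of the episode below 0.01 m), for 0.2 s.
2. the notched slide is lifted out of the rack in the fingers (height (world z) of slide above 0.035 m and contact force between slide and the fingers above 1 N), for 0.2 s.
At the end, for the whole second after the job is handed in: Platform level within 0.03 rad; notched slide held still by its clear end (TCP below x = +10 mm), label side within 57 degrees of straight up, frosted end within 45 mm sideways of the platform's middle, 90 to 260 mm above the bench, off the stage; no other thing moved over 30 mm (value of joint platform between -0.03 and 0.03 rad and angle between slide's own y axis and vertical above 2.14 rad and x of the grasp point in the frame of slide below 0.01 m and contact force between slide and the fingers above 1 N and horizontal distance between frosted and stage_mid below 0.045 m and height (world z) of frosted between 0.09 and 0.26 m and contact force between slide and stage below 0.1 N and linear speed of slide below 0.03 m/s and angle between each of plain_a, plain_b's own z axis and vertical below 0.3 rad and distance of each of plain_a, plain_b, wrench_a, wrench_b, jar, fitting, wipes, beaker from where it was at the start of the episode below 0.03 m); the arm keeps its last pose, push and grip.
It fails at once if another plate is knocked over or pulled out, or a bystander is shoved (distance of any of plain_a, plain_b, wrench_a, wrench_b, jar, fitting, wipes, beaker from where it was at the start of the episode above 0.04 m).
It also fails if it takes over 45 s, if anything falls off the work surface, if the arm or the gripper's body presses on something with over 40 N, if the wrist force passes 120 N, or if a joint passes its speed limit or range.

## Working session

There is one attempt and no reset: what is moved stays moved. The work goes in short steps, Python scripts to look and compute and a tool call to move; the robot and the scene stay as the last step left them, time stands still between calls to the robot, and variables do not carry over. Pictures are saved under pics/ and viewed, at most 10 in all, crops included, and the job is handed in when it is done.

Besides the shell and the picture viewer there is one more tool, called after ">>>" as name(argument=value, ...) on one line, values as JSON. send_rows: Moves the arm, as the interface text tells. Its arguments: {"type":"object","properties":{"increments":{"type":"array","items":{"type":"object","properties":{"dx":{"type":"number"},"dy":{"type":"number"},"dz":{"type":"number"},"roll":{"type":"number"},"claw":{"type":"number"}}}},"grip_force":{"type":"number"}},"required":["increments"]}

```bash
ls; mkdir -p pics; cat > h.py <<'E'
import numpy as np, cv2
from workcell import get_state, read_camera, hand_in
def snap(n,f):
    c=read_camera(n); cv2.imwrite(f'pics/{f}.png',c['image']); np.savez(f'pics/{f}.npz',**{k:v for k,v in c.items()}); return c
def load(f): return dict(np.load(f'pics/{f}.npz',allow_pickle=True))
def ray(c,u,v):
    d=np.array([(u-c['cx'])/c['fx'],-(v-c['cy'])/c['fy'],-1.]); M=np.array(c['world_to_cam']); R,t=M[:3,:3],M[:3,3]
    return -R.T@t, R.T@d
def onz(c,u,v,z):
    o,d=ray(c,u,v); return o+d*(z-o[2])/d[2]
def proj(c,p):
    M=np.array(c['world_to_cam']); q=M[:3,:3]@np.array(p)+M[:3,3]
    return np.array([c['cx']+c['fx']*q[0]/-q[2], c['cy']+c['fy']*q[1]/q[2]])
def tri(*rs):
    A=np.zeros((3,3));b=np.zeros(3)
    for o,d in rs:
        d=d/np.linalg.norm(d);P=np.eye(3)-np.outer(d,d);A+=P;b+=P@o
    p=np.linalg.solve(A,b); return p,[float(np.linalg.norm(np.cross(p-o,d/np.linalg.norm(d)))) for o,d in rs]
E
python3 - <<'E'
from h import *
for n in('scene','top','wrist'):
    c=snap(n,n+'0'); print(n,{k:v for k,v in c.items() if k not in('image','world_to_cam')}); o,d=ray(c,256,192); print(o,d)
a=load('scene0')['image'];b=load('top0')['image']
s=get_state();print(s)
E
```

```text
pics
scene {'fx': 471.82383969449904, 'fy': 471.82383969449904, 'cx': 252.32552331343237, 'cy': 191.42283790869763}
[ 1.49429456 -0.29350164  0.84564649] [-0.73413728  0.25039938 -0.63119312]
top {'fx': 386.9002380132884, 'fy': 386.9002380132884, 'cx': 258.02002925899035, 'cy': 193.16435196611116}
[ 0.3536587  -0.01331048  1.08033702] [ 0.21445998  0.00620051 -0.97673169]
wrist {'fx': 337.3831331949153, 'fy': 337.3831331949153, 'cx': 253.9250976541015, 'cy': 191.4389543028061}
[0.05253783 0.57751919 0.37286893] [ 0.29842896 -0.06575384 -0.95218547]
{'clock': 0.15, 'joint_pos': array([1.20239870e+00, 3.13776134e-01, 4.52463389e-02, 1.30356641e+00,
       6.13809555e-06, 1.43116269e+00]), 'qvel': array([ 1.05673427e-03, -2.41246770e-03,  3.77955617e-03,  2.10804442e-04,
       -3.73145624e-05, -1.60227895e-03]), 'tau': array([ 1.99348899e-03, -4.81064916e+01,  2.98815662e+01,  1.39334245e-02,
       -1.47383885e-04, -1.12645381e-05]), 'tcp_pos': array([0.13029777, 0.55969307, 0.24934575]), 'orientation': array([-1.66295657e-04,  1.14132718e-01,  9.93465299e-01, -6.28312479e-04]), 'wrist_force': array([ 0.07392371,  0.58349663, -0.17281464]), 'ft_torque': array([ 0.06288092,  0.00597734, -0.01462542]), 'grip_force': 0.0, 'finger_gap': 0.0851132130311237}
```

View pics/top0.png

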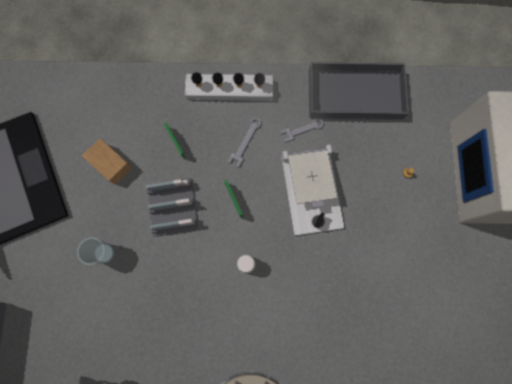

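View pics/scene0.png

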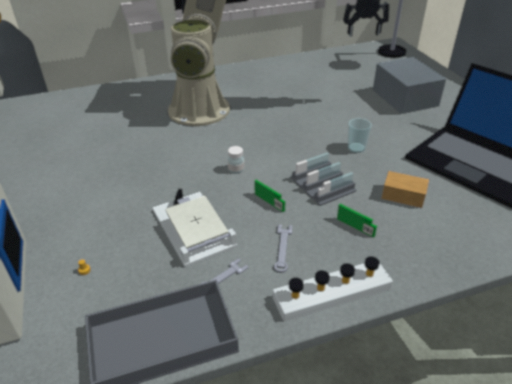

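```bash
python3 - <<'E'
from h import *
a=load('scene0');b=load('top0')
A=cv2.resize(a['image'][140:220,280:380],(500,400),interpolation=cv2.INTER_CUBIC)
B=cv2.resize(b['image'][170:240,135:210],(429,400),interpolation=cv2.INTER_CUBIC)[:, :300]
cv2.imwrite('pics/crop0.png',np.hstack([A,B]))
for n,c,p,z in[('rackTL',b,(148,183),.058),('rackmid',b,(172,205),.058),('stage',b,(312,176),.05),('screw',b,(320,217),.054),('jar',b,(246,264),.07),('beaker',b,(92,250),.0),('wrench',b,(245,142),0),('green',b,(234,199),.03),('green2',b,(175,140),.03),('bottomfree',b,(180,300),0)]: print(n,onz(c,*p,z).round(3))
for n,p,z in[('stage',(196,220),.05),('rack',(322,175),.05)]: print(n,onz(a,*p,z).round(3))
E
```

```text
rackTL [0.599 0.287 0.058]
rackmid [0.539 0.218 0.058]
stage [ 0.627 -0.16   0.05 ]
screw [ 0.513 -0.179  0.054]
jar [0.386 0.016 0.07 ]
beaker [0.42  0.445 0.   ]
wrench [0.741 0.028 0.   ]
green [0.564 0.054 0.03 ]
green2 [0.733 0.227 0.03 ]
bottomfree [0.29  0.194 0.   ]
stage [ 0.622 -0.155  0.05 ]
rack [0.561 0.22  0.05 ]
```

View pics/crop0.png

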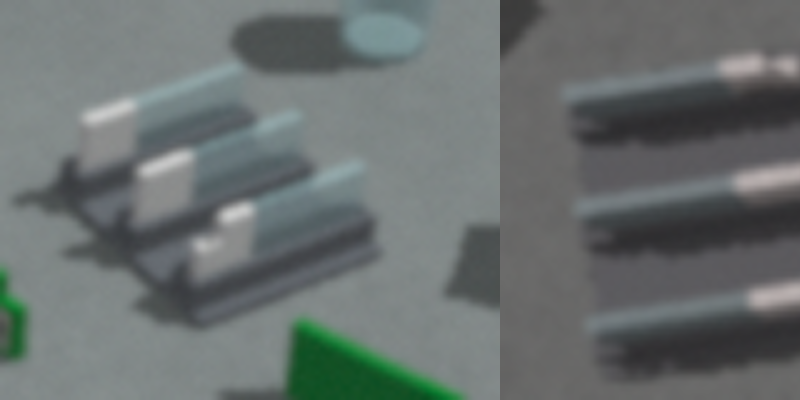

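Candidates: white-ended plates in the scene view at (310,163), (325,175) and (335,187), and green ones at (269,195) and (356,220). The crop shows that only the plate at (335,187), which is (168,186) in the top view, has a notched corner. Its frosted end points to world −y and no label shows on its +x face, so the label faces the robot. The stage is at top (312,176) and the black bar at (320,217).

Next I move the wrist camera over the rack, then over the screw.

>>> send_rows(increments=[{"dx": 1.6, "dy": -1.3, "dz": 0, "roll": 0, "claw": 1}, {"dx": 3.4, "dy": -2.8, "dz": 0, "roll": 0, "claw": 1}, {"dx": 5.2, "dy": -4.3, "dz": 0, "roll": 0, "claw": 1}, {"dx": 7, "dy": -5.8, "dz": 0, "roll": 0, "claw": 1}, {"dx": 8.6, "dy": -7, "dz": 0, "roll": 0, "claw": 1}])

```text
clock: 0.78
tcp_pos: [0.3466, 0.3834, 0.2499]
orientation: [-0.0, 0.114, 0.993, -0.0]
wrist_force: [-0.1, 0.5, 0.2]
finger_gap: 0.0853
grip_force: 0.0
```

>>> send_rows(increments=[{"dx": 1.8, "dy": -1.5, "dz": 0, "roll": 0, "claw": 1}, {"dx": 3.6, "dy": -3, "dz": 0, "roll": 0, "claw": 1}, {"dx": 5.2, "dy": -4.3, "dz": 0, "roll": 0, "claw": 1}, {"dx": 6.8, "dy": -5.6, "dz": 0, "roll": 0, "claw": 1}, {"dx": 8, "dy": -6.6, "dz": 0, "roll": 0, "claw": 1}])

```text
clock: 1.4
tcp_pos: [0.5469, 0.2183, 0.2496]
orientation: [-0.0, 0.115, 0.993, -0.0]
wrist_force: [-0.1, 0.2, -0.1]
finger_gap: 0.0853
grip_force: 0.0
```

```bash
python3 - <<'E'
from h import *
s=get_state();print(s['clock'],s['tcp_pos'],abs(s['qvel']).max()); c=snap('wrist','w_rack1')
E
```

```text
1.4 [0.54685609 0.21834331 0.24955697] 0.43866272516937854
```

>>> send_rows(increments=[{"dx": 0, "dy": -2, "dz": 0, "roll": 0, "claw": 1}, {"dx": 0, "dy": -4.4, "dz": 0, "roll": 0, "claw": 1}, {"dx": -0.3, "dy": -6.8, "dz": 0, "roll": 0, "claw": 1}, {"dx": -0.6, "dy": -9.2, "dz": 0, "roll": 0, "claw": 1}, {"dx": -0.8, "dy": -11.5, "dz": 0, "roll": 0, "claw": 1}])

```text
clock: 2.08
tcp_pos: [0.5247, -0.0691, 0.2499]
orientation: [-0.0, 0.114, 0.993, 0.0]
wrist_force: [0.5, -0.3, 0.1]
finger_gap: 0.0851
grip_force: 0.0
```

>>> send_rows(increments=[{"dx": 0, "dy": -2, "dz": 0, "roll": 0, "claw": 0.2}, {"dx": 0, "dy": -3.6, "dz": 0, "roll": 0, "claw": 0.2}, {"dx": 0, "dy": -4.4, "dz": 0, "roll": 0, "claw": 0.2}, {"dx": 0, "dy": -4.6, "dz": 0, "roll": 0, "claw": 0.2}, {"dx": 0, "dy": -4.6, "dz": 0, "roll": 0, "claw": 0.2}])

```text
clock: 2.7
tcp_pos: [0.5254, -0.1816, 0.2499]
orientation: [-0.0, 0.114, 0.993, 0.0]
wrist_force: [0.7, 0.4, -0.1]
finger_gap: 0.0511
grip_force: 0.0
```

```bash
python3 - <<'E'
from h import *
s=get_state();print(s['clock'],s['tcp_pos'],abs(s['qvel']).max(),s['finger_gap']); c=snap('wrist','w_stage1')
a=load('w_rack1')['image']
cv2.imwrite('pics/v1.png',np.hstack([cv2.resize(a,(400,300),interpolation=cv2.INTER_AREA),cv2.resize(c['image'],(400,300),interpolation=cv2.INTER_AREA)]))
E
```

```text
2.7 [ 0.52539476 -0.18159039  0.24987747] 0.016510508754521556 0.051067776900272054
```

View pics/v1.png

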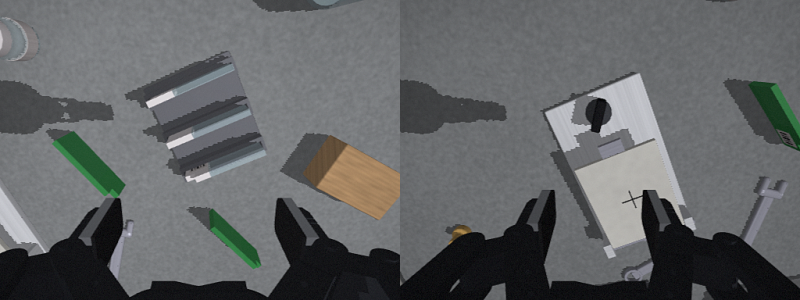

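The left half is the wrist view of the rack. The notched slide is the plate nearest the gripper, from about (240,225) to (340,195) full-scale, with its frosted end and label at the left. The right half is the stage, with the bar at about (252,147) and the cross at about (297,256). Next I measure these with masks.

```bash
python3 - <<'E'
from h import *
s=load('w_stage1');r=load('w_rack1');t=load('top0');sc=load('scene0')
g=cv2.cvtColor(s['image'],cv2.COLOR_BGR2GRAY)
roi=np.zeros_like(g);roi[110:185,220:290]=1
for th in(18,25,32,40,50,60):
    m=((g<th)&(roi>0)).astype(np.uint8);n,l,st,ce=cv2.connectedComponentsWithStats(m)
    if n>1:
        i=1+st[1:,4].argmax();pts=np.argwhere(l==i)[:,::-1].astype(np.float32);print(th,st[i],ce[i].round(1),cv2.minAreaRect(pts))
print(g[120:170:4,232:272:3])
# platform / cross
hsv=cv2.cvtColor(s['image'],cv2.COLOR_BGR2HSV)
m=((g>170)).astype(np.uint8);n,l,st,ce=cv2.connectedComponentsWithStats(m)
for i in range(1,n):
    if st[i,4]>150: print('white',st[i],ce[i].round(1),cv2.minAreaRect(np.argwhere(l==i)[:,::-1].astype(np.float32)))
print(g[236:280:4,270:326:4])
cv2.imwrite('pics/v2.png',np.hstack([cv2.resize(s['image'][80:320,170:370],(400,480)),cv2.resize(r['image'][180:240,220:350],(400,480),interpolation=cv2.INTER_CUBIC)]))
E
```

```text
18 [249 126  15  18  65] [255.6 131. ] ((256.4615478515625, 135.1923065185547), (11.963082313537598, 18.238800048828125), 11.309932708740234)
25 [245 126  20  44 448] [253.5 146.9] ((253.19744873046875, 147.07081604003906), (13.572962760925293, 43.22039031982422), 13.392498016357422)
32 [239 126  26  44 564] [253.3 146.9] ((250.02944946289062, 146.3823699951172), (20.130456924438477, 43.413875579833984), 14.03624439239502)
40 [238 125  27  45 779] [250.8 145.3] ((248.68194580078125, 146.1016387939453), (23.59105110168457, 43.86103439331055), 13.240520477294922)
50 [238 125  30  45 818] [250.9 145.1] ((249.3500213623047, 145.9499969482422), (25.930675506591797, 43.955657958984375), 18.434947967529297)
60 [238 125  32  45 937] [252.5 145.3] ((253.5, 147.0), (44.0, 31.0), 90.0)
[[ 57  66  79 158 189 197 186 196 193 193 188 191 191 195]
 [117 117 111 115 115 106  98 210 200 200 190 188 193 192]
 [114 114 115 106 122  21  30  16   1   6   0 193 189 193]
 [112 111 116  63  37  35  31  19  22  26  22  49 200 188]
 [112 114  92  34  37  32  21  19  20  25  21  59  34 188]
 [113 113  38  36  
[... 705 characters left out ...]
6627197266, 45.04419708251953), 64.65382385253906)
[[177 176 177 178 176 176 180 178 176 175 179 181 177 173]
 [176 175 174 174 174 177 176 180 177 174 178 177 178 176]
 [175 173 172 168 174 177 150 176 176 174 125   6  70  65]
 [177 174 173 171 175 178  44 175 177 177 129  17  61  71]
 [180 174 175 172 180 173 186 193 138  35 104  16   1  70]
 [173 175 177 177 179 191   6  66 177 173  59  13  13  74]
 [178 175 173 180 162 183 179 145 183 177  23  16   9  29]
 [177 174 175 179 178 181 178 180 140 178   0  19  18  11]
 [179 179 178 176 179 180 175 177 179 181   2  21  13  13]
 [178 179 179 176 178 176 177 179 176 179   0  14  21  19]
 [177 179 179 176 175 176 179 178 175 180   1  20  18  16]]
```

View pics/v2.png

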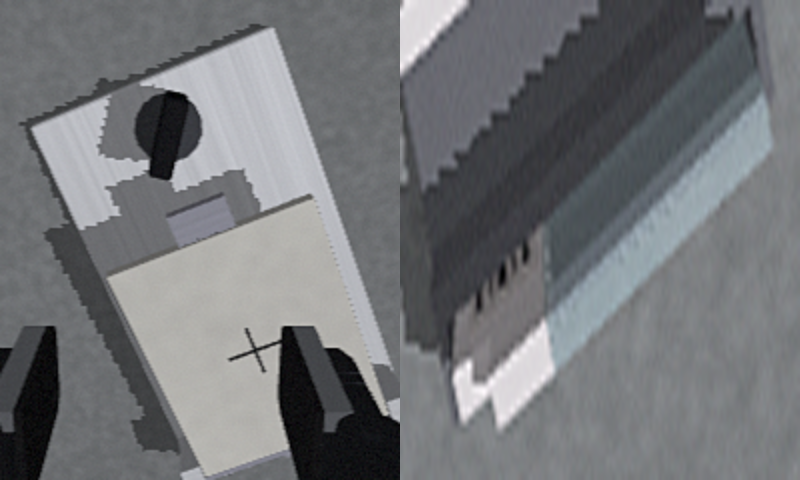

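```bash
python3 - <<'E'
from h import *
s=load('w_stage1');r=load('w_rack1');t=load('top0');sc=load('scene0')
P=lambda x,y:(170+x/2,80+y/2)
def yaw(a,b): d=b-a; return np.degrees(np.arctan2(d[1],d[0]))
# base edges z=.012
A,B=onz(s,*P(28,125),.012),onz(s,*P(272,27),.012); print('base near edge len/yaw',np.linalg.norm(B-A),yaw(A,B),A,B)
A,B=onz(s,*P(107,275),.058),onz(s,*P(312,197),.058); print('plat near edge',np.linalg.norm(B-A),yaw(A,B))
print('cross',onz(s,*P(258,351),.053))
g=cv2.cvtColor(s['image'],cv2.COLOR_BGR2GRAY);m=(g<27).astype(np.uint8);m[:110]=0;m[185:]=0;m[:,:220]=0;m[:,290:]=0
m=cv2.morphologyEx(m,cv2.MORPH_OPEN,np.ones((3,3)));n,l,st,ce=cv2.connectedComponentsWithStats(m);i=1+st[1:,4].argmax()
pts=np.argwhere(l==i)[:,::-1].astype(np.float32)
v=cv2.fitLine(pts,cv2.DIST_L2,0,.01,.01).ravel();print(st[i],ce[i],v)
c=ce[i];e1,e2=c-18*v[:2],c+18*v[:2]
A,B=onz(s,*e1,.042),onz(s,*e2,.042);print('bar yaw',yaw(A,B),'ctr',onz(s,*c,.042),'rect',cv2.minAreaRect(pts))
# bar in top cam
gt=cv2.cvtColor(t['image'],cv2.COLOR_BGR2GRAY);mt=(gt<35).astype(np.uint8);mt[:200]=0;mt[235:]=0;mt[:,:305]=0;mt[:,335:]=0
pt=np.argwhere(mt)[:,::-1];print('top bar',pt.mean(0),len(pt),pt.min(0),pt.max(0)); print('tri',tri(ray(s,*c),ray(t,*pt.mean(0))))
# slide
Q=lambda x,y:(220+x/400*130,180+y/480*60)
Q2=lambda x,y:Q(x-400,y)
TL=Q2(767,122); FR=Q2(522,402)
for z in(.054,.058,.062):print('slide far/near end',z,onz(r,*Q2(770,150),z),onz(r,*Q2(765,97),z),onz(r,*Q2(500,430),z), onz(r,*Q2(492,385),z))
E
```

```text
base near edge len/yaw 0.13838412941644684 98.40352308206442 [ 0.48907833 -0.2509788   0.012     ] [ 0.46885434 -0.11408046  0.012     ]
plat near edge 0.10845270136105954 98.99976311845806
cross [ 0.62744181 -0.15674164  0.053     ]
[245 126  19  43 434] [253.29723502 146.72580645] [ 2.1098851e-01 -9.7748852e-01  2.5329724e+02  1.4672580e+02]
bar yaw 154.82050551409642 ctr [ 0.50514966 -0.17814962  0.042     ] rect ((253.4180450439453, 147.09835815429688), (13.11250114440918, 43.17391586303711), 13.240520477294922)
top bar [319.30769231 220.73076923] 52 [316 214] [322 226]
tri (array([ 0.5033695 , -0.17771318,  0.05126581]), [0.00017471310159141695, 0.0001747131015915511])
slide far/near end 0.054 [0.59523912 0.29486708 0.054     ] [0.58797594 0.29435331 0.054     ] [0.61255211 0.20067488 0.054     ] [0.6057851  0.19951871 0.054     ]
slide far/near end 0.058 [0.59365877 0.29413157 0.058     ] [0.58648659 0.29362423 0.058     ] [0.61075482 0.2011196  0.058     ] [0.60407261 0.19997792 0.058     ]
slide far/near end 0.062 [0.59207842 0.29339605 0.062     ] [0.58499725 0.29289516 0.062     ] [0.60895754 0.20156432 0.062     ] [0.60236011 0.20043713 0.062     ]
```

The crop confirms the label bars on the robot-facing side of the notched slide. The stage yaw is about 8.6° and the bar yaw about −25°, so the screw is at about 0.59 rad and needs about 52° clockwise. I'll grip the bar.

>>> send_rows(increments=[{"dx": -0.4, "dy": 0.1, "dz": -1.0, "roll": -0.7, "claw": 0.1}, {"dx": -0.8, "dy": 0.2, "dz": -3.0, "roll": -1.5, "claw": 0.0}, {"dx": -0.8, "dy": 0.2, "dz": -5.2, "roll": -1.5, "claw": 0.0}, {"dx": -0.8, "dy": 0.2, "dz": -7.2, "roll": -1.5, "claw": 0.0}, {"dx": -0.8, "dy": 0.2, "dz": -8.1, "roll": -1.5, "claw": 0.0}], grip_force=25)

```text
clock: 3.38
tcp_pos: [0.5036, -0.1748, 0.0448]
orientation: [-0.002, 0.216, 0.976, 0.001]
wrist_force: [-0.4, 0.7, 0.4]
finger_gap: 0.0425
grip_force: 0.0
```

>>> send_rows(increments=[{"claw": -0.4}, {"claw": -0.7}, {"claw": -1}, {"claw": -1}, {"claw": -1}])

```text
schema error: expected keys dx, dy, dz, roll, claw
```

>>> send_rows(increments=[{"dx": 0, "dy": 0, "dz": 0.1, "roll": 0, "claw": -0.4}, {"dx": 0, "dy": 0, "dz": 0.1, "roll": 0, "claw": -0.7}, {"dx": 0, "dy": 0, "dz": 0.1, "roll": 0, "claw": -1}, {"dx": 0, "dy": 0, "dz": 0.1, "roll": 0, "claw": -1}, {"dx": 0, "dy": 0, "dz": 0.1, "roll": 0, "claw": -1}])

```text
clock: 4.0
tcp_pos: [0.5067, -0.1772, 0.0516]
orientation: [0.002, 0.217, 0.976, 0.001]
wrist_force: [-0.0, 4.4, 5.9]
finger_gap: 0.0117
grip_force: 28.0
```

>>> send_rows(increments=[{"dx": 0, "dy": 0, "dz": 0, "roll": -0.8, "claw": -1}, {"dx": 0, "dy": 0, "dz": 0, "roll": -1.6, "claw": -1}, {"dx": 0, "dy": 0, "dz": 0, "roll": -2.4, "claw": -1}, {"dx": 0, "dy": 0, "dz": 0, "roll": -3.2, "claw": -1}, {"dx": 0, "dy": 0, "dz": 0, "roll": -4, "claw": -1}])

```text
clock: 4.62
tcp_pos: [0.5071, -0.1767, 0.0516]
orientation: [0.001, 0.479, 0.878, 0.002]
wrist_force: [1.4, 6.5, 5.4]
finger_gap: 0.0113
grip_force: 27.9
```

>>> send_rows(increments=[{"dx": 0, "dy": 0, "dz": 0, "roll": -0.8, "claw": -1}, {"dx": 0, "dy": 0, "dz": 0, "roll": -1.6, "claw": -1}, {"dx": 0, "dy": 0, "dz": 0, "roll": -2.4, "claw": -1}, {"dx": 0, "dy": 0, "dz": 0, "roll": -2.5, "claw": -1}, {"dx": 0, "dy": 0, "dz": 0, "roll": -2.5, "claw": -1}])

```text
clock: 5.25
tcp_pos: [0.5075, -0.1765, 0.0516]
orientation: [0.001, 0.623, 0.782, 0.002]
wrist_force: [4.5, 8.3, 5.3]
finger_gap: 0.0115
grip_force: 27.9
```

```bash
python3 - <<'E'
from h import *
s=get_state();print(s['clock'],s['tcp_pos'],s['orientation'].round(3),s['wrist_force'],s['grip_force']); c=snap('wrist','w_stage2')
q=s['orientation'];print('tool x yaw',np.degrees(np.arctan2(2*q[1]*q[2],2*q[1]**2-1)))
t=snap('top','top2')
for z in(.048,): print(onz(t,312,176,z))
E
```

```text
5.25 [ 0.50747217 -0.17653181  0.05164714] [0.001 0.623 0.782 0.002] [4.53669514 8.25370519 5.27354713] 27.886357605457306
tool x yaw 102.95786677484877
[ 0.62771071 -0.16047147  0.048     ]
```

>>> send_rows(increments=[{"dx": 0, "dy": 0, "dz": 0, "roll": 0, "claw": -0.4}, {"dx": 0, "dy": 0, "dz": 0.2, "roll": 0, "claw": -0.4}, {"dx": 0, "dy": 0, "dz": 2, "roll": 0, "claw": -0.4}, {"dx": 0, "dy": 0, "dz": 4, "roll": 0, "claw": -0.4}, {"dx": 0, "dy": 0, "dz": 6, "roll": 0, "claw": -0.2}])

```text
clock: 5.98
tcp_pos: [0.505, -0.1778, 0.2018]
orientation: [0.0, 0.624, 0.782, -0.0]
wrist_force: [0.5, -0.7, -0.4]
finger_gap: 0.0341
grip_force: 0.0
```

>>> send_rows(increments=[{"dx": -1, "dy": 0.6, "dz": 1, "roll": 0, "claw": 0}, {"dx": -1.5, "dy": 1.4, "dz": 2, "roll": 0, "claw": 0.0}, {"dx": -1.5, "dy": 1.6, "dz": 2, "roll": 0, "claw": 0}, {"dx": -1.5, "dy": 1.6, "dz": 2, "roll": 0, "claw": 0}, {"dx": -1.5, "dy": 1.6, "dz": 2, "roll": 0, "claw": 0}])

```text
clock: 6.6
tcp_pos: [0.4678, -0.1378, 0.2489]
orientation: [-0.001, 0.623, 0.782, -0.0]
wrist_force: [0.5, -0.7, 0.3]
finger_gap: 0.0426
grip_force: 0.0
```

```bash
python3 - <<'E'
from h import *
s=get_state();print(s['clock'],s['tcp_pos']); c=snap('wrist','w_stage3')
t=snap('top','top3');sc=snap('scene','scene3');r=load('w_rack1')
cv2.imwrite('pics/v3.png',np.hstack([c['image'][:, :512],cv2.resize(r['image'][40:256,140:368],(288,273)) if 0 else cv2.copyMakeBorder(cv2.resize(r['image'][50:250,150:350],(288,288)),0,96,0,0,cv2.BORDER_CONSTANT)]))
E
```

```text
6.6 [ 0.46781341 -0.13775385  0.24888061]
```

View pics/v3.png

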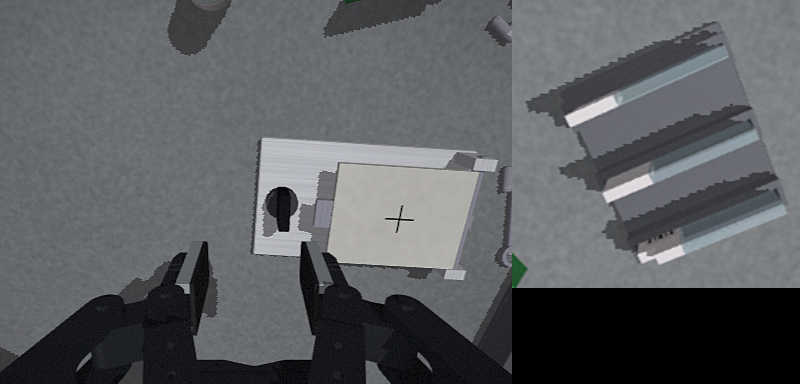

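Wrist view: the bar now stands across the stage at about (284,210). The platform corners are (339,163), (480,172), (458,270) and (327,262), with the cross at (399,219). Next I check the level and fix the slide pose.

```bash
python3 - <<'E'
from h import *
s=load('w_stage3');g=cv2.cvtColor(s['image'],cv2.COLOR_BGR2GRAY)
def sub(c): 
    p=cv2.cornerSubPix(g,np.array([[c]],np.float32),(4,4),(-1,-1),(3,30,.01)); return p[0,0]
C=[sub(c) for c in((339,163),(480,172),(458,270),(327,262))];print(np.round(C,1))
W=[onz(s,*c,.048) for c in C]
L=lambda a,b:round(float(np.linalg.norm(a-b)),4)
print('near/far edge(110)',L(W[0],W[3]),L(W[1],W[2]),'sides(140)',L(W[0],W[1]),L(W[3],W[2]))
print('cross',onz(s,399,219,.048),'corner mean',np.mean(W,0))
y=lambda a,b:np.degrees(np.arctan2(*(b-a)[1::-1]))
print('stage yaw',y(W[0],W[1]),y(W[3],W[2]))
m=(g<27).astype(np.uint8);m[:185]=0;m[234:]=0;m[:,:262]=0;m[:,302:]=0
m=cv2.morphologyEx(m,cv2.MORPH_OPEN,np.ones((3,3)));n,l,st,ce=cv2.connectedComponentsWithStats(m);i=1+st[1:,4].argmax()
v=cv2.fitLine(np.argwhere(l==i)[:,::-1].astype(np.float32),cv2.DIST_L2,0,.01,.01).ravel();c=ce[i]
print('bar',st[i],y(onz(s,*(c-15*v[:2]),.045),onz(s,*(c+15*v[:2]),.045)))
# slide heights: triangulate frosted-top (white top edge) centroid, wrist vs scene; and rack corners
r=load('w_rack1');sc=load('scene0')
R=lambda x,yy:(150+(x-512)*200/288,50+yy*200/288)
a=R(684,246) # top inner corner of the notch-side white top? frosted/clear boundary at label-far edge
print('boundary x=21,top', onz(r,*R(682,250),.058), 'scene px pred',proj(sc,onz(r,*R(682,250),.058)))
S=lambda x,yy:(280+x/5,140+yy/5)
print('tri boundary',tri(ray(r,*R(682,250)),ray(sc,*S(252,205))))
print('tri clear top corner',tri(ray(r,*R(786,208)),ray(sc,*S(365,163))))
for p in((720,23),(750,108),(628,240)):print('rack px',onz(r,*R(*p),.02))
t=load('top0');print([onz(t,*p,.02).round(3) for p in((150,183),(196,229),(153,233),(190,180))])
E
```

```text
[[338.4 161.7]
 [480.  172. ]
 [458.  270. ]
 [324.7 261.4]]
near/far edge(110) 0.1103 0.1101 sides(140) 0.1413 0.1462
cross [ 0.62444989 -0.15869824  0.048     ] corner mean [ 0.62545478 -0.15809451  0.048     ]
stage yaw 8.705303749878224 8.847267225057374
bar [276 187  14  44 526] -74.49089977188183
boundary x=21,top [0.60341468 0.21900884 0.058     ] scene px pred [328.78172095 181.55833649]
tri boundary (array([0.60379842, 0.22105702, 0.05950175]), [0.0021961580356435807, 0.0021961580356436115])
tri clear top corner (array([0.59015514, 0.29697285, 0.05824235]), [0.0022918769533313166, 0.0022918769533313453])
rack px [0.46178777 0.27828    0.02      ]
rack px [0.52292156 0.28824145 0.02      ]
rack px [0.60174627 0.177649   0.02      ]
[array([0.608, 0.293, 0.02 ]), array([0.48 , 0.157, 0.02 ]), array([0.467, 0.274, 0.02 ]), array([0.618, 0.18 , 0.02 ])]
```

The platform reads level: bar to stage is about 83–86°, a screw value of about 1.47 rad. The slide's top edge triangulates to about 58 mm. Next I go to the slide at slide x ≈ −8.

>>> send_rows(increments=[{"dx": 0.4, "dy": 1.6, "dz": 0, "roll": 0, "claw": 0}, {"dx": 1.0, "dy": 3.6, "dz": 0, "roll": -0.1, "claw": 0}, {"dx": 1.6, "dy": 5.8, "dz": 0, "roll": -0.2, "claw": 0}, {"dx": 2.4, "dy": 8, "dz": 0, "roll": -0.3, "claw": 0}, {"dx": 3.2, "dy": 10.2, "dz": 0, "roll": -0.3, "claw": 0}])

```text
clock: 7.38
tcp_pos: [0.5485, 0.1191, 0.2495]
orientation: [-0.0, 0.64, 0.769, -0.0]
wrist_force: [1.2, -0.7, -0.7]
finger_gap: 0.0424
grip_force: 0.0
```

>>> send_rows(increments=[{"dx": 0.8, "dy": 2.0, "dz": 0, "roll": 0, "claw": 0}, {"dx": 1.5, "dy": 4, "dz": -0.8, "roll": 0, "claw": 0}, {"dx": 2.0, "dy": 5.2, "dz": -2, "roll": 0, "claw": 0}, {"dx": 2.0, "dy": 5.2, "dz": -3.5, "roll": 0, "claw": 0}, {"dx": 2.0, "dy": 5.2, "dz": -4, "roll": 0, "claw": 0}])

```text
clock: 8.0
tcp_pos: [0.5962, 0.2474, 0.1463]
orientation: [-0.002, 0.639, 0.769, -0.002]
wrist_force: [-0.8, -0.4, -0.1]
finger_gap: 0.0423
grip_force: 0.0
```

```bash
python3 - <<'E'
from h import *
s=get_state();print(s['clock'],s['tcp_pos'],s['orientation'].round(3),s['finger_gap']); c=snap('wrist','w_rack3')
cv2.imwrite('pics/v4.png',c['image'])
t=s['tcp_pos'];print(proj(c,t),proj(c,[.590,.294,.058]),proj(c,[.6075,.2006,.058]))
E
```

```text
8.0 [0.59624076 0.24737512 0.14631266] [-0.002  0.639  0.769 -0.002] 0.04230559537320364
[258.35295327 279.21820147] [261.68316069 135.7444902 ] [260.89458836 269.41736657]
```

View pics/v4.png

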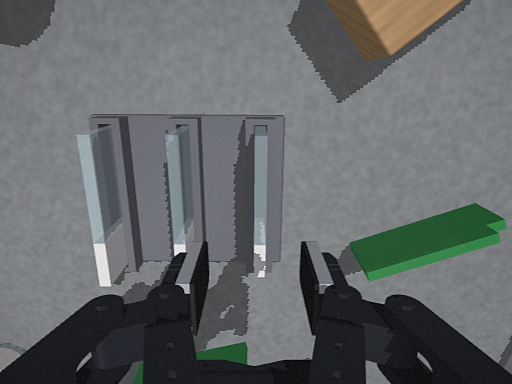

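The slide stands upright in the image at column 261, rows 135–275, between the fingers at columns 200 and 310. It is aligned, so I descend, close and lift.

>>> send_rows(increments=[{"dx": 0.05, "dy": 0, "dz": -1.2, "roll": 0, "claw": 0}, {"dx": 0.05, "dy": 0, "dz": -2.4, "roll": 0, "claw": 0}, {"dx": 0.05, "dy": 0, "dz": -3.4, "roll": 0, "claw": 0}, {"dx": 0.05, "dy": 0, "dz": -3.9, "roll": 0, "claw": 0}, {"dx": 0.05, "dy": 0, "dz": -3.9, "roll": 0, "claw": -0.3}], grip_force=30)

```text
clock: 8.68
tcp_pos: [0.5992, 0.2471, 0.0527]
orientation: [-0.0, 0.64, 0.769, -0.0]
wrist_force: [-0.1, 0.6, -0.1]
finger_gap: 0.03
grip_force: 0.0
```

>>> send_rows(increments=[{"dx": 0, "dy": 0, "dz": 0, "roll": 0, "claw": -0.6}, {"dx": 0, "dy": 0, "dz": 0, "roll": 0, "claw": -0.8}, {"dx": 0, "dy": 0, "dz": 0, "roll": 0, "claw": -1}, {"dx": 0, "dy": 0, "dz": 0, "roll": 0, "claw": -1}, {"dx": 0, "dy": 0, "dz": 0, "roll": 0, "claw": -1}])

```text
clock: 9.3
tcp_pos: [0.6001, 0.2478, 0.054]
orientation: [0.001, 0.639, 0.769, 0.001]
wrist_force: [0.2, -0.5, 6.1]
finger_gap: 0.0073
grip_force: 30.3
```

>>> send_rows(increments=[{"dx": 0, "dy": 0, "dz": 0.6, "roll": 0, "claw": -1}, {"dx": 0, "dy": 0, "dz": 1.6, "roll": 0, "claw": -1}, {"dx": 0, "dy": 0, "dz": 2.8, "roll": 0, "claw": -1}, {"dx": 0, "dy": 0, "dz": 4, "roll": 0, "claw": -1}, {"dx": 0, "dy": 0, "dz": 4.8, "roll": 0, "claw": -1}], grip_force=35)

```text
clock: 9.93
tcp_pos: [0.5993, 0.2477, 0.1749]
orientation: [0.0, 0.639, 0.769, 0.001]
wrist_force: [0.6, -0.1, -1.2]
finger_gap: 0.0074
grip_force: 34.6
```

>>> send_rows(increments=[{"dx": -1.4, "dy": -0.2, "dz": 0.2, "roll": 0, "claw": -1}, {"dx": -3.4, "dy": -0.6, "dz": 0.2, "roll": 0, "claw": -1}, {"dx": -5.6, "dy": -1, "dz": 0.2, "roll": 0, "claw": -1}, {"dx": -7.8, "dy": -1.3, "dz": 0.2, "roll": 0, "claw": -1}, {"dx": -9.6, "dy": -1.5, "dz": 0.2, "roll": 0, "claw": -1}])

```text
clock: 10.55
tcp_pos: [0.3566, 0.2095, 0.1779]
orientation: [-0.0, 0.639, 0.769, -0.0]
wrist_force: [1.0, 0.8, 0.3]
finger_gap: 0.0075
grip_force: 34.7
```

>>> send_rows(increments=[{"dx": 0, "dy": 0, "dz": -0.8, "roll": 0, "claw": -1}, {"dx": 0, "dy": 0, "dz": -2, "roll": 0, "claw": -1}, {"dx": 0, "dy": 0, "dz": -3.2, "roll": 0, "claw": -1}, {"dx": 0, "dy": 0, "dz": -4.2, "roll": 0, "claw": -1}, {"dx": 0, "dy": 0, "dz": -4.4, "roll": 0, "claw": -1}])

```text
clock: 11.18
tcp_pos: [0.3577, 0.2096, 0.0667]
orientation: [-0.001, 0.639, 0.769, -0.001]
wrist_force: [0.4, -0.4, -0.4]
finger_gap: 0.0073
grip_force: 34.7
```

```bash
python3 - <<'E'
from h import *
s=get_state();print(s['clock'],s['tcp_pos'],s['wrist_force'],s['finger_gap'],s['grip_force']); c=snap('wrist','w_place1');a=snap('scene','scene_place1');t=snap('top','top_place1')
p=s['tcp_pos'];u,v=proj(a,p).astype(int);print(u,v);b=a['image'][v-50:v+50,u-60:u+60]
cv2.imwrite('pics/v5.png',np.hstack([cv2.resize(b,(400,333),interpolation=cv2.INTER_CUBIC),cv2.resize(c['image'],(400,333))]))
E
```

```text
11.175 [0.35773172 0.20959474 0.06670271] [ 0.39496257 -0.3647736  -0.38128307] 0.00729991767312122 34.70307469367981
290 133
```

View pics/v5.png

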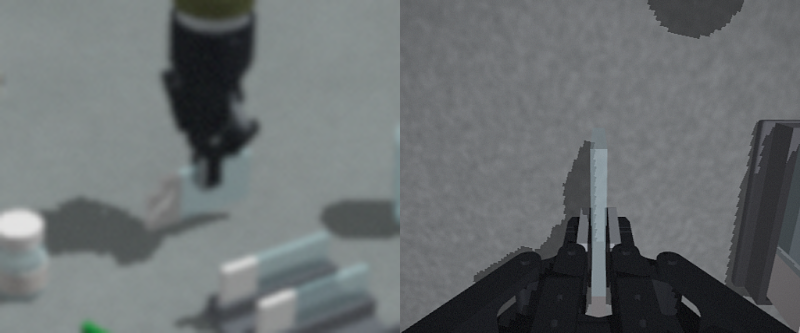

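The slide is held vertical with its bottom about 20 mm up: scene crop at (195,195), wrist crop at column 600. I lower it gently to contact.

>>> send_rows(increments=[{"dx": 0, "dy": 0, "dz": -0.3, "roll": 0, "claw": -1}, {"dx": 0, "dy": 0, "dz": -0.6, "roll": 0, "claw": -1}, {"dx": 0, "dy": 0, "dz": -0.75, "roll": 0, "claw": -1}, {"dx": 0, "dy": 0, "dz": -0.82, "roll": 0, "claw": -1}, {"dx": 0, "dy": 0, "dz": -0.82, "roll": 0, "claw": -1}])

```text
clock: 11.95
tcp_pos: [0.3591, 0.21, 0.0469]
orientation: [-0.0, 0.639, 0.769, -0.0]
wrist_force: [-0.8, -0.8, -1.2]
finger_gap: 0.0068
grip_force: 34.7
```

>>> send_rows(increments=[{"dx": 0, "dy": 0, "dz": -0.04, "roll": 0, "claw": -1}, {"dx": 0, "dy": 0, "dz": -0.08, "roll": 0, "claw": -1}, {"dx": 0, "dy": 0, "dz": -0.1, "roll": 0, "claw": -1}, {"dx": 0, "dy": 0, "dz": -0.1, "roll": 0, "claw": -1}, {"dx": 0, "dy": 0, "dz": -0.1, "roll": 0, "claw": -1}])

```text
clock: 12.58
tcp_pos: [0.3595, 0.2102, 0.0459]
orientation: [0.0, 0.639, 0.769, 0.0]
wrist_force: [-4.2, -2.1, 13.8]
finger_gap: 0.0072
grip_force: 37.1
```

>>> send_rows(increments=[{"dx": 0, "dy": 0, "dz": 0.08, "roll": 0, "claw": -1}, {"dx": 0, "dy": 0, "dz": 0.08, "roll": 0, "claw": -0.6}, {"dx": 0, "dy": 0, "dz": 0.08, "roll": 0, "claw": -0.2}, {"dx": 0, "dy": 0, "dz": 0.08, "roll": 0, "claw": 0.2}, {"dx": 0, "dy": 0, "dz": 0.1, "roll": 0, "claw": 0.41}])

```text
clock: 13.2
tcp_pos: [0.3591, 0.21, 0.0469]
orientation: [-0.0, 0.64, 0.769, -0.0]
wrist_force: [0.1, 0.5, -0.7]
finger_gap: 0.0598
grip_force: 0.0
```

>>> send_rows(increments=[{"dx": 0.2, "dy": 0.04, "dz": 0, "roll": 0, "claw": 0.41}, {"dx": 0.6, "dy": 0.11, "dz": 0, "roll": 0, "claw": 0.41}, {"dx": 1.0, "dy": 0.19, "dz": 0, "roll": 0, "claw": 0.41}, {"dx": 1.4, "dy": 0.26, "dz": 0, "roll": 0, "claw": 0.41}, {"dx": 1.7, "dy": 0.32, "dz": 0, "roll": 0, "claw": 0.41}])

```text
clock: 13.82
tcp_pos: [0.4027, 0.2182, 0.047]
orientation: [0.0, 0.64, 0.769, 0.0]
wrist_force: [0.2, -0.5, 0.0]
finger_gap: 0.06
grip_force: 0.0
```

>>> send_rows(increments=[{"dx": 0.1, "dy": 0, "dz": 0, "roll": 0, "claw": 0.41}, {"dx": 0.1, "dy": 0, "dz": 0.2, "roll": 0, "claw": 0.41}, {"dx": 0.1, "dy": 0, "dz": 1, "roll": 0, "claw": 0.41}, {"dx": 0, "dy": 0, "dz": 2, "roll": 0, "claw": 0.41}, {"dx": 0, "dy": 0, "dz": 2.5, "roll": 0, "claw": 0.41}])

```text
clock: 14.45
tcp_pos: [0.4018, 0.2182, 0.1109]
orientation: [0.0, 0.639, 0.769, 0.001]
wrist_force: [0.2, 0.5, -0.2]
finger_gap: 0.06
grip_force: 0.0
```

```bash
python3 - <<'E'
from h import *
s=get_state();print(s['clock'],s['tcp_pos'],s['wrist_force'],s['finger_gap']); c=snap('wrist','w_tip1');a=snap('scene','scene_tip1');t=snap('top','top_tip1')
u,v=proj(a,[.38,.2,0]).astype(int);b=a['image'][v-40:v+40,u-48:u+48]
cv2.imwrite('pics/v6.png',np.hstack([cv2.resize(b,(288,240),interpolation=cv2.INTER_CUBIC).copy() if 0 else cv2.copyMakeBorder(cv2.resize(b,(288,240),interpolation=cv2.INTER_CUBIC),0,144,0,0,cv2.BORDER_CONSTANT),c['image']]))
E
```

```text
14.45 [0.40184228 0.21822047 0.11092239] [ 0.20957733  0.46335334 -0.21479282] 0.05996492395728037
```

View pics/v6.png

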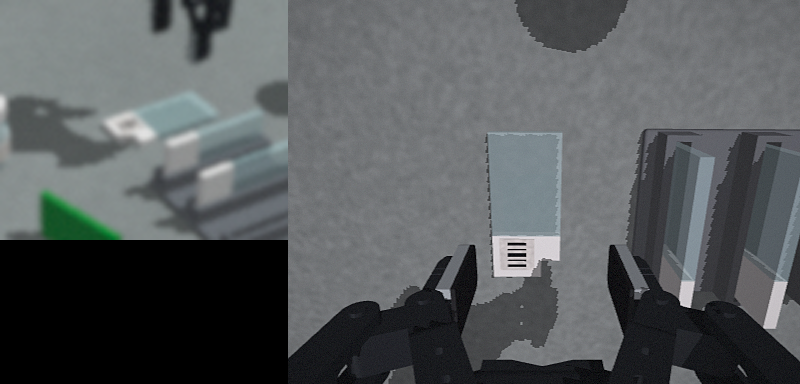

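The slide lies flat with its label up. Wrist-view corners are (199,133), (274,132) and (203,277), with the label at (229,254). I measure its pose for the regrasp.

```bash
python3 - <<'E'
from h import *
c=load('w_tip1');g=cv2.cvtColor(c['image'],cv2.COLOR_BGR2GRAY)
P=[cv2.cornerSubPix(g,np.array([[p]],np.float32),(4,4),(-1,-1),(3,30,.01))[0,0] for p in((199,133),(274,132),(204,277))]
print(np.round(P,1))
W=[onz(c,*p,.008) for p in P];print(np.round(W,4))
L=lambda a,b:np.linalg.norm(a-b);y=lambda a,b:np.degrees(np.arctan2(*(b-a)[1::-1]))
print('width50',L(W[0],W[1]),'len110',L(W[0],W[2]),'yaw x',y(W[0],W[2]),'yaw z',y(W[0],W[1]))
ex=(W[2]-W[0])/L(W[0],W[2]);ez=np.array([-ex[1],ex[0],0])
mid=(W[0]+W[1])/2+ex*.055;print('centre',mid,'TCP x=-8',mid-.008*ex)
T=load('top_tip1');print('top view pred',proj(T,mid));print(T['image'][188:262,190:250].max(2)[proj(T,mid)[1].astype(int)-188-12:proj(T,mid)[1].astype(int)-188+12:2,::4])
# height check: triangulate frosted label centre in wrist + scene (white blob)
s=load('scene_tip1');G=s['image'].min(2);u,v=proj(s,W[2]-.015*ex+.02*ez).astype(int);m=(G[v-15:v+16,u-20:u+21]>150);q=np.argwhere(m).mean(0)[::-1]+[u-20,v-15]
m2=(c['image'].min(2)[225:285,190:280]>150);q2=np.argwhere(m2).mean(0)[::-1]+[190,225];print(q,q2,tri(ray(s,*q),ray(c,*q2)))
E
```

```text
[[198.8 133.1]
 [274.  132.3]
 [205.4 276.2]]
[[0.3553 0.257  0.008 ]
 [0.4046 0.2667 0.008 ]
 [0.3749 0.1496 0.008 ]]
width50 0.050232709167880925 len110 0.10919178414901266 yaw x -79.65924614311037 yaw z 11.186773310968332
centre [0.38981331 0.20774949 0.008     ] TCP x=-8 [0.3883773  0.21561955 0.008     ]
top view pred [176.40605307 262.21584014]
[[131 106 106  73  67  66  67  68  77 114 113 111 109 113 110]
 [164  96  73  68  66  67  67  68  80 112 113 109 112 110 109]
 [164  81  65  67  66  66  68  67 106 115 113 111 112 121 132]
 [192 148  70  67  67  66  85  67 110 114 112 111 112 177 190]
 [181 182  82  80  68  65  72  67 101 115 113 112 139 197 196]
 [141 162  91 108  67  66  68  66  71 111 112 110 173 197 196]]
[286.42465753 158.44520548] [235.13500711 253.13027001] (array([0.39618306, 0.17777253, 0.00995958]), [0.003841558542423014, 0.0038415585424229313])
```

>>> send_rows(increments=[{"dx": -0.3, "dy": -0.1, "dz": -0.8, "roll": 0, "claw": 0.55}, {"dx": -0.5, "dy": -0.2, "dz": -1.8, "roll": 0, "claw": 0.55}, {"dx": -0.5, "dy": -0.2, "dz": -2.8, "roll": 0, "claw": 0.55}, {"dx": -0.5, "dy": -0.2, "dz": -3.4, "roll": 0, "claw": 0.55}, {"dx": -0.5, "dy": -0.2, "dz": -3.6, "roll": 0, "claw": 0.55}], grip_force=40)

```text
clock: 15.22
tcp_pos: [0.3876, 0.2125, 0.0178]
orientation: [-0.001, 0.64, 0.769, -0.001]
wrist_force: [-0.8, -0.0, 0.0]
finger_gap: 0.066
grip_force: 0.0
```

>>> send_rows(increments=[{"dx": 0, "dy": 0, "dz": -0.05, "roll": 0, "claw": 0.5}, {"dx": 0, "dy": 0, "dz": -0.1, "roll": 0, "claw": 0.4}, {"dx": 0, "dy": 0, "dz": -0.1, "roll": 0, "claw": 0.35}, {"dx": 0, "dy": 0, "dz": -0.1, "roll": 0, "claw": 0.3}, {"dx": 0, "dy": 0, "dz": -0.1, "roll": 0, "claw": 0.3}])

```text
clock: 15.85
tcp_pos: [0.3893, 0.2131, 0.0173]
orientation: [0.0, 0.639, 0.769, 0.0]
wrist_force: [0.7, 0.5, 0.3]
finger_gap: 0.0554
grip_force: 0.0
```

```bash
python3 - <<'E'
from h import *
s=get_state();print(s['clock'],s['tcp_pos'],s['wrist_force'],s['finger_gap']); c=snap('wrist','w_re1'); cv2.imwrite('pics/v7.png',c['image'])
g=cv2.cvtColor(c['image'],cv2.COLOR_BGR2GRAY)
for v in(200,240,260,280,300,320): print(v,g[v,150:370:6])
E
```

```text
15.85 [0.38933953 0.21312997 0.01725422] [0.69061882 0.49309112 0.32587498] 0.05537888278173992
200 [109 113 114 113 109 113 119 121 108 123 126 126 126 128 126 128 126 128
 129 127 126 131 124 126 128 124 123 149 131 114 111 113 118 114 110 110
 114]
240 [113 113 117 117 117 117 114 113  54 123 125 123 123 128 126 126 126 125
 128 127 128 126 127 123 123 126 146 147 112 116 113 115 115 114 117 112
 113]
260 [113  94  27  92 101  76  22   8  64 127 126 126 129 127 130 123 125 125
 123 124 125 122 127 129 127 125 124 127  22  22 104 106  18  14 113 113
 112]
280 [ 25  14 105 101  16  21  11   5 118 125 124 125 127 121 126 129 126 127
 125 128 127 125 126 127 125 124 127 118  14   4  15  81 103 105  22  28
 114]
300 [ 30  22  23  27  35   5  12 116 117 131 125 125 123 129 126 126 121 123
 122 127 126 123 123 123 127 125 125  67  58  11  20  22  15  22  31  29
  34]
320 [ 25  21   9  33  31   9  70  63  95 168 192 125 124 128 133  82  86  82
  83  83 106 116 115 116 116 116 116  70  60  49  15  10  24  30  27  21
  24]
```

>>> send_rows(increments=[{"dx": 0, "dy": 0, "dz": -0.05, "roll": 0, "claw": 0.3}, {"dx": 0, "dy": 0, "dz": -0.1, "roll": 0, "claw": 0.3}, {"dx": 0, "dy": 0, "dz": -0.12, "roll": 0, "claw": 0.3}, {"dx": 0, "dy": 0, "dz": -0.12, "roll": 0, "claw": 0.3}, {"dx": 0, "dy": 0, "dz": -0.12, "roll": 0, "claw": 0.3}])

```text
clock: 16.52
tcp_pos: [0.3892, 0.2131, 0.0146]
orientation: [0.0, 0.639, 0.769, 0.0]
wrist_force: [-2.1, -1.6, 9.6]
finger_gap: 0.0555
grip_force: 4.2
```

>>> send_rows(increments=[{"dx": 0, "dy": 0, "dz": 0.09, "roll": 0, "claw": 0.3}, {"dx": 0, "dy": 0, "dz": 0.09, "roll": 0, "claw": 0.1}, {"dx": 0, "dy": 0, "dz": 0.09, "roll": 0, "claw": -0.1}, {"dx": 0, "dy": 0, "dz": 0.09, "roll": 0, "claw": -0.1}, {"dx": 0, "dy": 0, "dz": 0.09, "roll": 0, "claw": -0.1}], grip_force=45)

```text
clock: 17.15
tcp_pos: [0.3894, 0.2131, 0.0168]
orientation: [0.0, 0.639, 0.769, 0.0]
wrist_force: [-1.9, -0.0, 8.2]
finger_gap: 0.0488
grip_force: 45.8
```

>>> send_rows(increments=[{"dx": 0, "dy": 0, "dz": 0.1, "roll": 0, "claw": -0.2}, {"dx": 0, "dy": 0, "dz": 0.3, "roll": 0, "claw": -0.2}, {"dx": 0, "dy": 0, "dz": 0.6, "roll": 0, "claw": -0.2}, {"dx": 0, "dy": 0, "dz": 0.9, "roll": 0, "claw": -0.2}, {"dx": 0, "dy": 0, "dz": 1.2, "roll": 0, "claw": -0.2}])

```text
clock: 17.77
tcp_pos: [0.3893, 0.2131, 0.0469]
orientation: [0.0, 0.64, 0.769, 0.0]
wrist_force: [-0.3, 0.2, -1.0]
finger_gap: 0.0481
grip_force: 46.6
```

```bash
python3 - <<'E'
from h import *
s=get_state();print(s['clock'],s['tcp_pos'],s['wrist_force'],s['finger_gap'],s['grip_force']); c=snap('wrist','w_re2')
d=cv2.absdiff(c['image'],load('w_re1')['image']).max(2);print((d>40).sum())
P=[(200,133),(205,276)]
g=cv2.cvtColor(c['image'],cv2.COLOR_BGR2GRAY)
print(g[100:330:10,190:300:6])
E
```

```text
17.775 [0.38931088 0.21308541 0.04691474] [-0.32987299  0.17281846 -1.03303538] 0.0480995476973324 46.627092361450195
18929
[[113 115 116 117 118 115 115 123 113 112 112 118 117 117 120 123 115 122
  124]
 [111 109 120 122 117 111 115 114 120 125 118 112 113 122 116 114 117 122
  113]
 [109 112 119 115 122 117 117 118 116 120 115 119 117 120 124 119 121 115
  115]
 [116 119 120 118 110 115 117 117 114 117 119 117 121 117 119 115 120 116
  120]
 [121 122 124 118 119 116 117 116 115 117 122 120 118 121 118 118 112 114
  116]
 [113 117 116 117 117 116 122 118 120 121 119 120 115 116 120 119 114 119
  116]
 [108 147 150 149 149 148 152 155 151 152 150 149 152 152 152 153 154 151
  152]
 [112 149 150 150 149 150 150 149 151 151 148 146 146 152 154 155 152 153
  148]
 [ 63 128 124 132 128 127 126 128 127 130 128 129 128 133 126 129 149 148
  149]
 [ 69 129 129 130 126 123 128 128 130 128 126 127 128 130 131 128 151 147
  154]
 [ 67 127 130 129 129 129 130 129 127 131 131 130 128 125 126 130 150 154
  155]
 [ 68 131 130 130 129 129 130 128 127 129 129 128 129 127 131 145 150 151
  152]
 [ 6
[... 187 characters left out ...]
 128 128 127 126 127 129 132 129 127 150 153
  155]
 [108  19 124 128 131 127 131 130 131 131 127 124 130 128 127 127 128 155
  155]
 [ 23  18 121 133 128 129 127 128 131 128 132 129 132 130 129 130 128 127
  151]
 [ 14  22 109 125 130 127 130 128 129 128 126 124 130 128 131 128 130 129
  151]
 [ 20  20 117 128 128 126 128 126 133 128 129 127 128 130 128 128 128 130
  150]
 [ 23  16 134 126 130 129 129 127 130 129 129 131 131 130 128 130 128 127
  130]
 [ 22  14 128 129 129 126 129 127 131 125 129 131 123 130 131 129 129 128
  131]
 [ 16  71 131 135 135 136 134 137 134 136 130 134 135 136 135 136 136 137
  135]
 [ 17  69 210 201 205 204 207 163 121 121 121 120 123 122 116 120 120 120
  117]]
```

The slide came up in the fingers (gap 48 mm). Next I raise it and carry it to the stage.

>>> send_rows(increments=[{"dx": 0, "dy": 0, "dz": 0.6, "roll": 0, "claw": -0.2}, {"dx": 0, "dy": 0, "dz": 1.6, "roll": 0, "claw": -0.2}, {"dx": 0, "dy": 0, "dz": 3, "roll": 0, "claw": -0.2}, {"dx": 0, "dy": 0, "dz": 4.2, "roll": 0, "claw": -0.2}, {"dx": 0, "dy": 0, "dz": 4.9, "roll": 0, "claw": -0.2}])

```text
clock: 18.45
tcp_pos: [0.3898, 0.2132, 0.1706]
orientation: [0.001, 0.639, 0.769, 0.001]
wrist_force: [-0.3, -0.2, -1.6]
finger_gap: 0.0485
grip_force: 46.7
```

>>> send_rows(increments=[{"dx": 0.4, "dy": -0.5, "dz": 0, "roll": 0, "claw": -0.2}, {"dx": 1.1, "dy": -1.5, "dz": 0, "roll": 0, "claw": -0.2}, {"dx": 2, "dy": -2.8, "dz": 0, "roll": 0, "claw": -0.2}, {"dx": 2.9, "dy": -4.1, "dz": 0, "roll": 0, "claw": -0.2}, {"dx": 3.8, "dy": -5.4, "dz": 0, "roll": 0, "claw": -0.2}])

```text
clock: 19.08
tcp_pos: [0.4846, 0.076, 0.1675]
orientation: [-0.0, 0.64, 0.769, -0.001]
wrist_force: [0.3, -0.0, -0.8]
finger_gap: 0.0486
grip_force: 46.7
```

>>> send_rows(increments=[{"dx": 0.9, "dy": -1.3, "dz": 0, "roll": 0, "claw": -0.2}, {"dx": 1.8, "dy": -2.6, "dz": 0, "roll": 0, "claw": -0.2}, {"dx": 2.7, "dy": -3.9, "dz": 0, "roll": 0, "claw": -0.2}, {"dx": 3.6, "dy": -5.1, "dz": 0, "roll": 0, "claw": -0.2}, {"dx": 4.4, "dy": -6.2, "dz": 0, "roll": 0, "claw": -0.2}])

```text
clock: 19.7
tcp_pos: [0.5944, -0.0793, 0.167]
orientation: [-0.001, 0.64, 0.768, -0.0]
wrist_force: [1.0, -0.5, -0.0]
finger_gap: 0.0487
grip_force: 46.7
```

>>> send_rows(increments=[{"dx": 0.6, "dy": -0.8, "dz": 0, "roll": 0, "claw": -0.2}, {"dx": 1, "dy": -1.3, "dz": 0, "roll": 0, "claw": -0.2}, {"dx": 1.15, "dy": -1.57, "dz": 0, "roll": 0, "claw": -0.2}, {"dx": 1.15, "dy": -1.57, "dz": 0, "roll": 0, "claw": -0.2}, {"dx": 1.15, "dy": -1.57, "dz": 0, "roll": 0, "claw": -0.2}])

```text
clock: 20.32
tcp_pos: [0.6225, -0.1155, 0.1688]
orientation: [-0.0, 0.639, 0.769, -0.0]
wrist_force: [-0.1, 0.4, -1.7]
finger_gap: 0.0488
grip_force: 46.7
```

```bash
python3 - <<'E'
from h import *
s=get_state();print(s['clock'],s['tcp_pos'],s['orientation'].round(3),s['wrist_force'],s['finger_gap'],s['grip_force'],abs(s['qvel']).max()); c=snap('wrist','w_f');a=snap('scene','scene_f');t=snap('top','top_f')
f=s['tcp_pos']+[.0026,-.0417,-.013];print('frosted est',f,proj(t,f),proj(a,f))
u,v=proj(a,[.62,-.14,.1]).astype(int)
cv2.imwrite('pics/v8.png',np.hstack([cv2.resize(a['image'][v-80:v+70,u-70:u+70],(373,400)),cv2.resize(c['image'],(427,320))[:400] if 0 else cv2.copyMakeBorder(cv2.resize(c['image'],(427,320)),0,80,0,0,cv2.BORDER_CONSTANT)]))
E
```

```text
20.325 [ 0.62245007 -0.11545684  0.16876817] [-0.     0.639  0.769 -0.   ] [-0.12334304  0.3577823  -1.65337756] 0.04879573320682491 46.69282793998718 0.005094769591156287
frosted est [ 0.62505007 -0.15715684  0.15576817] [316.68804917 165.95590589] [191.445839   187.76160686]
```

View pics/v8.png

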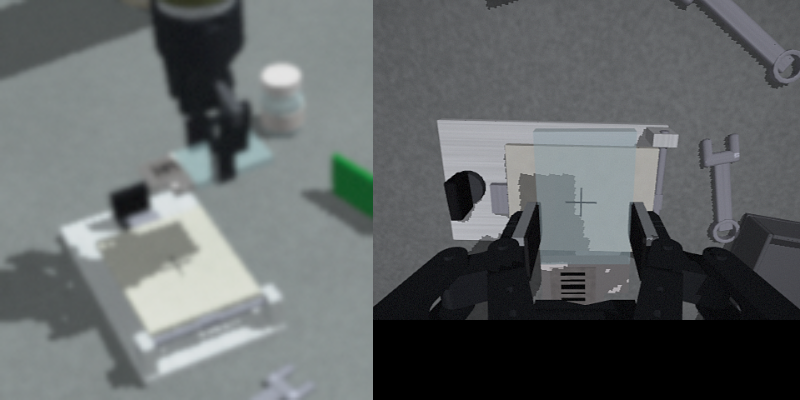

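The scene crop shows the slide held flat above the level stage, with the frosted end and label at about (167,173). The wrist crop shows the label up at (572,285). I triangulate the label, check for moved bystanders, and hand in if consistent.

```bash
python3 - <<'E'
from h import *
a=load('scene_f');c=load('w_f');t=load('top_f');t0=load('top0')
u,v=proj(a,[.62,-.14,.1]).astype(int)
p=tri(ray(a,u-70+167*140/373,v-80+173*150/400),ray(c,199*1.2,286*1.2));print('label',p)
off=np.hypot(*(p[0][:2]-[.6255,-.158]));print('off',off)
d=cv2.absdiff(cv2.GaussianBlur(t['image'],(5,5),0),cv2.GaussianBlur(t0['image'],(5,5),0)).max(2)
print('moved areas',[tuple(map(int,s)) for s in cv2.connectedComponentsWithStats((d>30).astype(np.uint8))[2][1:] if s[4]>8])
s=get_state();print(s['grip_force'],s['finger_gap'],abs(s['qvel']).max())
if off<.03 and .1<p[0][2]<.24: print(hand_in())
E
```

```text
label (array([ 0.62247156, -0.1557104 ,  0.15823149]), [0.002837911647509901, 0.002837911647509887])
off 0.00379654241013413
moved areas [(285, 48, 94, 96, 4193), (283, 145, 53, 89, 2943), (330, 151, 14, 53, 283), (244, 164, 15, 34, 117), (308, 177, 160, 207, 14932), (148, 179, 40, 8, 130), (220, 203, 56, 55, 709), (271, 218, 3, 5, 9), (281, 221, 5, 8, 27), (270, 231, 24, 22, 201), (295, 235, 15, 4, 29), (266, 240, 5, 4, 11), (270, 246, 10, 9, 43), (219, 248, 55, 70, 834), (283, 250, 5, 6, 10), (237, 255, 16, 17, 207), (278, 254, 4, 4, 13), (85, 286, 109, 98, 1637), (207, 313, 18, 28, 165), (316, 334, 2, 6, 9), (32, 336, 112, 48, 2745), (213, 347, 5, 4, 13), (254, 371, 22, 10, 69), (36, 375, 6, 5, 14)]
46.692872643470764 0.0488629500553414 0.0031360589478204217
the job is handed in; nothing more can be done
None
```

I handed the job in; no verdict came back. The platform read level. The notched slide was held still by its clear end, label up, with the label triangulated about 4 mm sideways of the platform's middle and 158 mm above the bench. I saw nothing else disturbed, but the final check for moved objects was too cluttered by the arm and its shadow to confirm it.

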